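# Load two device bodies into the sloped spring nests of a test station

### The job

Load the two black device bodies from the blue tray into the sloped orange nests, each into the nest of its own shape: tail with the gold contacts against the black spring jaw, nose up the slope against the white stop, top face outward. Push the spring jaw back with the body to get it in, and see that each body is fully home, flat on the grey insert and clamped square between jaw and stop. Leave the bottle, the screwdriver, the white adapter and the tape ring where they are.

Things in the scene. Friction and masses are not known exactly. Their poses are not given: they have to be found in the camera images.
- round_body: black plastic device body, 130 mm long, 40 mm wide, 26 mm high, about 0.2 kg, lying flat in the blue tray, its nose end a full half circle (radius 20 mm). Origin: centre of its underside; x points to the nose end (with the round green lamp), z up out of the top face; the other end is the flat tail with two gold contacts.
- square_body: black plastic device body, 110 mm long, 50 mm wide, 26 mm high, about 0.2 kg, lying flat in the blue tray, its nose end square. Origin: centre of its underside; x points to the nose end (with the round green lamp), z up out of the top face; the other end is the flat tail with two gold contacts.
- round_nose (a point): foremost point of the round-nosed body, 65 mm ahead of its origin, 13 mm above its underside
- square_nose (a point): middle of the square nose face, 55 mm ahead of its origin, 13 mm above its underside
- round_nest: orange board sloping 34 deg, low end to the robot, with a grey insert set up to 14 mm up or down the slope (not reported). Origin 92 mm above the table, where a home body has its origin if the insert is set midway. x up the slope, z square off the insert. Stop: white V bars 14 mm high, nose tip 65 mm up. Rails 14 mm high near nose and tail, 2 mm play; middle 50 mm free for fingers
- square_nest: orange board sloping 26 deg, low end to the robot, with a grey insert set up to 14 mm up or down the slope (not reported). Origin 75 mm above the table, where a home body has its origin if the insert is set midway. x up the slope, z square off the insert. Stop: white bar 14 mm high, 55 mm up. Rails 14 mm high near nose and tail, 2 mm play; middle 50 mm free for fingers
- round_jaw (a joint): black spring jaw at the low end of the round nest: travel, m; 0 at rest, 0.008 with the body home, at most 0.016. 32 mm wide, top 43 mm above the insert, front face at nest x = -57 mm at rest, give or take the insert's 14 mm. Takes 5 N to start, 9 N at the end; presses the body up into the stop. Its friction holds up a body not pressed down
- square_jaw (a joint): black spring jaw at the low end of the square nest: travel, m; 0 at rest, 0.008 with the body home, at most 0.016. 32 mm wide, top 43 mm above the insert, front face at nest x = -47 mm at rest, give or take the insert's 14 mm. Takes 5 N to start, 9 N at the end; presses the body up into the stop. Its friction holds up a body not pressed down
- tray: blue open tray that does not move, 280 x 300 mm, 25 mm high, walls and floor 4 mm thick; origin under its centre. The two bodies lie in it side by side, noses roughly away from the robot
- cleaner: bystander: amber bottle, 52 mm across, 120 mm high, origin under its centre
- driver: bystander: screwdriver lying on the table
- adapter: bystander: white block 70 x 45 x 26 mm, origin under its centre
- tape: bystander: amber tape ring, 84 mm across, 22 mm high, origin under its centre
Mind the look-alikes: they are no part of the job. What is shaped like the round_body but pink or turquoise is not meant.

How it is judged:
By the outcome, as a careful person would: the job done as asked, in the order asked, and still so for the second after the job is handed in, with the robot touching nothing.
It also fails if it takes over 72 s, if anything falls off the work surface, if the arm or the gripper's body presses on something with over 40 N, if the wrist force passes 120 N, or if a joint passes its speed limit or range.

### The arm

A 6-joint arm with a two-finger parallel gripper is mounted at the origin on the work surface. World frame = base frame: x ahead of the robot, y to its left, z up, the work surface at z = 0. Lengths are in m, angles in rad, forces in N, time in s.
With the tool pointing down it reaches from about 0.35 to 0.925 m from the base axis. Payload 6.4 kg.
Tool frame: the origin (TCP) lies midway between the tips of the shut fingers; the grasp point (between the pads) lies 19 mm behind it; z points along the fingers, x is the direction in which the jaws open and shut, and the axes are right-handed (so a half turn about z gives the same grasp; the last joint's range is limited). The gripper opens to 85 mm and grips with 20 to 120 N. Pads are 22 mm wide; open, the fingers measure 114 mm over their backs; the gripper's body (76 mm by 85 mm) begins 54 mm behind the grasp point. The pads swing forward as they close: fully open they stand 13 mm farther back than shut.
Start: joints at [1.117, 0.245, 1.558, -0, 1.339, -0.174], TCP at [0.18, 0.625, 0.231] pointing down, gripper open.
Joint ranges: [-3.13, 3.13], [-1.02, 2.26], [0.13, 2.54], [-0.95, 4.09], [0.21, 2.88], [-2.74, 2.74]. Speed limits (rad/s): [2.57, 2.57, 3.14, 3.14, 3.14, 3.14].

### API

Orientations are given as a unit quaternion [w, x, y, z].
In Python, from station import sense, optics, ticket gives the robot as it stands.
- The arm moves only by the tool arm_command, never from a script. Its argument "plan" is a list of rows, each a list of 2 entries, a list of its own where there are three numbers: the shift along the world's x, y, z in units of 50 mm (1.0 is 50 mm), then the turn, a rotation vector about the world's x, y, z in units of 6 degrees (1.0 is 6 degrees). In form: [[[tx, ty, tz], [wx, wy, wz]], ...]. A call has 1 to 20 rows; each row shifts and turns the commanded pose from where the row before left it; what a row does not reach is not made up. A row lasts 1/10 s, in which the tool goes at most 50 mm and 8.59 degrees, less where a joint would pass 70% of its speed; a pose out of reach is approached as far as the arm can. A call is refused whole if a number of a shift passes 1 or a number of a turn 1, either way. A call with a gripper value outside its range is refused whole. "grip" is the gripper command: -1 is fully open, 1 is shut, values between are in proportion, set as the call begins (left out, the last holds). The fingers move at their own pace and stop on an object; "newtons" is the grip in N (left out, the last holds). Time passes only in rows, so rows that do not move let the fingers close. It gives the time, the measured TCP pose, the force and the opening at its end, in the units of the state.
- sense(): the state, without advancing time (a new reading comes with each control period).
- optics.capture(name): name is "scene" or "top" or "wrist"; returns a dict with "pixels" (420x560x3 uint8, red, green, blue), "fx", "fy", "cx", "cy" (pixels), "world_to_cam" (4x4, takes a point from world to camera coordinates); the wrist camera has in their place "tool_from_camera" (4x4, takes a point from camera to tool coordinates, whose origin is the TCP and whose axes are the tool frame's). Camera axes: x right, y up, looking along -z (the intrinsics and any distortion apply to the point x, -y, -z); pixel columns grow to the right and rows downward; lengths in m; the calibration is good to about 2 mm. A picture is of the moment at which its call begins: read the wrist's pose just before it. There is no depth.
- ticket.close_job(): hands the job in, once; it reports no verdict.
The state is a dict: "time_s": time; "joints": joint angles; "qvel": joint speeds; "joint_torque": joint torques, N m; "tcp_pos": TCP position; "eef_rot": TCP orientation; "ft_force": force on the tool from outside, world axes, zero at the start; "wrist_torque": the same for the moment, N m; "finger_gap": finger opening in m.
Only numpy, scipy, OpenCV 4.12 (cv2) and the standard library are available. Lean on these libraries where they do the work, as an engineer would, in place of code of your own. Each camera call takes 0.05 s, during which the arm holds its last target. There are 200 camera calls.

## Working session

There is one attempt and no reset: what is moved stays moved. The work goes in short steps, Python scripts to look and compute and a tool call to move; the robot and the scene stay as the last step left them, time stands still between calls to the robot, and variables do not carry over. Pictures are saved under pics/ and viewed, about 8 in all and at most 12, crops included, and the job is handed in when it is done.

Besides the shell and the picture viewer there is one more tool, called after "Request:" by a JSON object that holds its "api" and its "payload", one argument or row to a line. arm_command: Moves the arm, as the interface text tells. Its arguments: {"type":"object","properties":{"plan":{"type":"array"},"grip":{"type":"number"},"newtons":{"type":"number"}},"required":["plan"]}

```bash
ls; mkdir -p pics; python3 - <<'E'
from station import sense, optics
import cv2,numpy as np
s=sense();print(s)
for n in("scene","top"):
    c=optics.capture(n);cv2.imwrite(f"pics/{n}0.png",cv2.cvtColor(c["pixels"],cv2.COLOR_RGB2BGR))
    np.savez(f"pics/{n}0.npz",**c)
    print(n,[c[k] for k in c if k!="pixels"], list(c))
E
```

```text
pics
{'time_s': 0.0, 'joints': array([ 1.11690469e+00,  2.45850546e-01,  1.55903023e+00, -7.71906034e-06,
        1.33868617e+00, -1.74078220e-01]), 'qvel': array([-0.00063746, -0.00155263,  0.00049356, -0.00178185, -0.0010415 ,
       -0.00060452]), 'joint_torque': array([ 3.07290284e-04, -4.29519618e+01, -3.26122391e+01, -3.23152926e-04,
        5.54773374e-03,  3.19405933e-05]), 'tcp_pos': array([0.17924657, 0.62421083, 0.23014827]), 'eef_rot': array([ 4.51654119e-04,  7.98803283e-01,  6.01591506e-01, -8.77770613e-04]), 'ft_force': array([0.54286287, 0.53955542, 0.77535484]), 'wrist_torque': array([-0.0226306 ,  0.00181121, -0.00754851]), 'finger_gap': 0.08557203217583378}
scene [408.6776383008064, 408.6776383008064, 286.1931900042611, 210.8156134682231, array([[ 0.57907694,  0.81516908, -0.01301065, -0.22746721],
       [-0.61881655,  0.44987073,  0.64395839,  0.3086482 ],
       [ 0.53078808, -0.36485024,  0.76494988, -1.65787989],
       [ 0.        ,  0.        ,  0.        ,  1.        ]])] ['pixels', 'fx', 'fy', 'cx', 'cy', 'world_to_cam']
top [417.0587449820261, 417.0587449820261, 278.40721149940987, 212.2561038769655, array([[ 2.67781633e-02, -9.99641220e-01,  6.00933383e-04,
        -1.11822140e-01],
       [ 9.98023244e-01,  2.67690025e-02,  5.68597002e-02,
        -5.07890231e-01],
       [-5.68553864e-02, -9.22852852e-04,  9.98381998e-01,
        -1.40464185e+00],
       [ 0.00000000e+00,  0.00000000e+00,  0.00000000e+00,
         1.00000000e+00]])] ['pixels', 'fx', 'fy', 'cx', 'cy', 'world_to_cam']
```

View pics/top0.png

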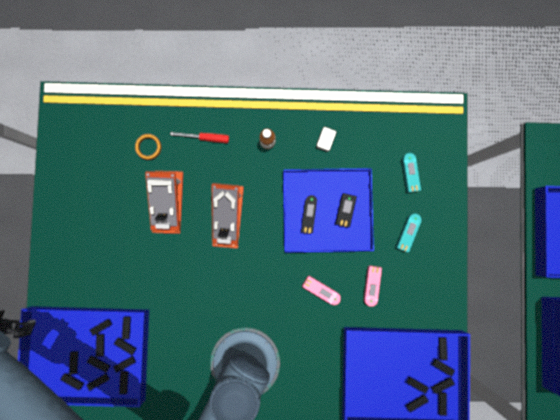

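View pics/scene0.png

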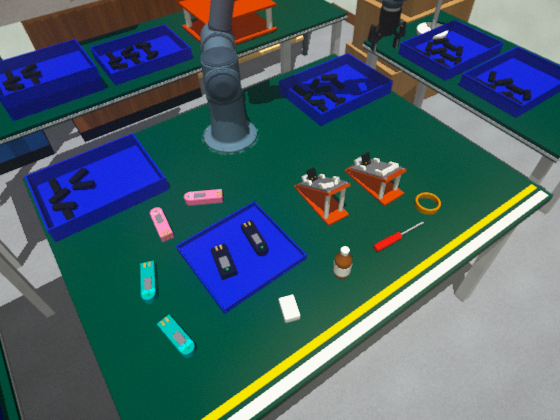

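Top view: in the central blue tray are the round-nose body at about (309,213) and the square-nose body at (346,210). The square-stop nest is at (163,203) and the V-stop nest at (226,215).

Look-alikes:
- Pink pieces at (322,291) and (373,286).
- Turquoise pieces at (412,173) and (410,233).
- Black scrap in the corner bins at (100,360) and (430,380).

I'm choosing the two black bodies in the central tray. I'll work out rough positions for them now, then look closer with the wrist camera.

```bash
cat > h.py <<'E'
import numpy as np,cv2
from scipy.spatial.transform import Rotation as R
def Rq(q): return R.from_quat(q,scalar_first=True)
def cam_pose(c,s=None):
    if "world_to_cam" in c: return np.linalg.inv(c["world_to_cam"])
    T=np.eye(4);T[:3,:3]=Rq(s["eef_rot"]).as_matrix();T[:3,3]=s["tcp_pos"]
    return T@c["tool_from_camera"]
def ray(c,uv,s=None):
    T=cam_pose(c,s);uv=np.atleast_2d(uv).astype(float)
    d=np.c_[(uv[:,0]-c["cx"])/c["fx"],-(uv[:,1]-c["cy"])/c["fy"],-np.ones(len(uv))]
    return T[:3,3],d@T[:3,:3].T
def plane(c,uv,p0,n,s=None):
    o,d=ray(c,uv,s);n=np.asarray(n,float)
    return o+d*((np.asarray(p0)-o)@n/(d@n))[:,None]
def onz(c,uv,z,s=None): return plane(c,uv,[0,0,z],[0,0,1],s)
def proj(c,P,s=None):
    P=np.atleast_2d(P);q=(np.c_[P,np.ones(len(P))]@np.linalg.inv(cam_pose(c,s)).T)[:,:3]
    return np.c_[c["cx"]+c["fx"]*q[:,0]/-q[:,2],c["cy"]-c["fy"]*q[:,1]/-q[:,2]]
def shot(name,out):
    from station import sense,optics
    s=sense();c=optics.capture(name)
    cv2.imwrite(f"pics/{out}.png",cv2.cvtColor(c["pixels"],cv2.COLOR_RGB2BGR))
    np.savez(f"pics/{out}.npz",**c,**({k:s[k] for k in("tcp_pos","eef_rot")} ))
    return c,s
def load(out):
    d=dict(np.load(f"pics/{out}.npz"));return d,d
E
python3 - <<'E'
from h import *
c,_=load("top0")
p=c["pixels"].astype(int)
print(onz(c,[[309,213],[346,210]],.03).round(3))
print("nests V,sq",onz(c,[[226,215],[163,203]],.085).round(3))
print("tray",onz(c,[[283,170],[371,169],[373,249],[286,252]],.025).round(3))
from station import optics
w=optics.capture("wrist");print(w["tool_from_camera"].round(3),w["fx"],w["cx"],w["cy"])
E
```

```text
[[ 0.51  -0.201  0.03 ]
 [ 0.524 -0.325  0.03 ]]
nests V,sq [[0.493 0.071 0.085]
 [0.527 0.276 0.085]]
tray [[ 0.654 -0.11   0.025]
 [ 0.666 -0.409  0.025]
 [ 0.395 -0.419  0.025]
 [ 0.377 -0.127  0.025]]
[[ 1.    -0.     0.     0.   ]
 [ 0.    -0.952 -0.305 -0.077]
 [ 0.     0.305 -0.952 -0.143]
 [ 0.     0.     0.     1.   ]] 376.7971709091998 279.3293276222352 203.05996800639545
```

Request:
{"api": "arm_command", "payload": {
  "plan": [
    [[0.5,-0.9,0.2],[0,0,0.27]],
    [[0.5,-0.9,0.2],[0,0,0.27]],
    [[0.5,-0.9,0.2],[0,0,0.27]],
    [[0.5,-0.9,0.2],[0,0,0.27]],
    [[0.5,-0.9,0.2],[0,0,0.27]],
    [[0.5,-0.9,0.2],[0,0,0.27]],
    [[0.5,-0.9,0.2],[0,0,0.27]],
    [[0.5,-0.9,0.1],[0,0,0.27]],
    [[0.5,-0.9,0.1],[0,0,0.27]],
    [[0.5,-0.9,0],[0,0,0.27]],
    [[0,0,0],[0,0,0]],
    [[0,0,0],[0,0,0]]
  ],
  "grip": -1,
  "newtons": 40
}}

```text
time_s: 1.35
tcp_pos: [0.4192, 0.1928, 0.3074]
eef_rot: [-0.0, 0.707, 0.707, -0.0]
ft_force: [-0.7, -0.1, -0.4]
finger_gap: 0.0854
```

```bash
python3 -c "
from h import *
c,s=shot('wrist','w1');print(s['tcp_pos'],s['eef_rot'],s['joints'],s['time_s'])"
```

```text
[0.41921743 0.19275611 0.3074066 ] [-3.37344218e-04  7.07116052e-01  7.07097412e-01 -1.58759094e-04] [ 1.84234798e-01 -2.72872459e-01  1.93207453e+00  3.78276133e-04
  1.48303404e+00 -1.38656844e+00] 1.35
```

View pics/w1.png

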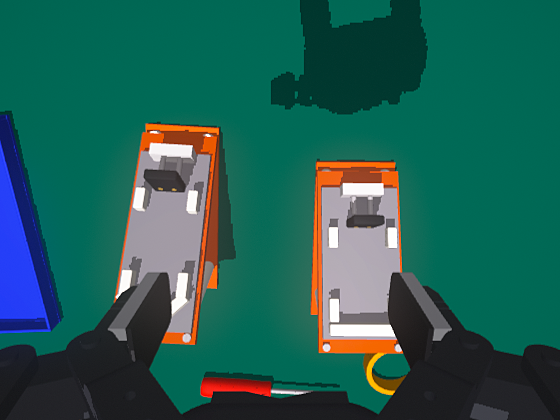

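Wrist view: the V-stop nest has its jaw at (165,180) and its stop at about (155,285). The square nest has its jaw at (366,220) and its stop at (363,331). The fingers hide parts of both, so I'll centre over each nest in turn.

Request:
{"api": "arm_command", "payload": {
  "plan": [
    [[-0.2,0.6,0],[0,0,0]],
    [[-0.2,0.6,0],[0,0,0]],
    [[-0.1,0.5,0],[0,0,0]],
    [[0,0,0],[0,0,0]],
    [[0,0,0],[0,0,0]]
  ]
}}

```text
time_s: 1.9
tcp_pos: [0.3929, 0.28, 0.3074]
eef_rot: [-0.0, 0.705, 0.709, -0.0]
ft_force: [0.1, -0.1, -0.2]
finger_gap: 0.0859
```

```bash
python3 -c "
from h import *
c,s=shot('wrist','wS');print(s['tcp_pos'],s['eef_rot'])"
```

```text
[0.3928914  0.27997818 0.30744739] [-1.60409281e-05  7.04736353e-01  7.09469212e-01 -3.31041380e-04]
```

Request:
{"api": "arm_command", "payload": {
  "plan": [
    [[-0.1,-0.8,0],[0,0,0]],
    [[-0.1,-0.8,0],[0,0,0]],
    [[-0.1,-0.8,0],[0,0,0]],
    [[-0.1,-0.8,0],[0,0,0]],
    [[-0.1,-0.7,0],[0,0,0]],
    [[0,0,0],[0,0,0]],
    [[0,0,0],[0,0,0]]
  ]
}}

```text
time_s: 2.65
tcp_pos: [0.369, 0.083, 0.3078]
eef_rot: [0.0, 0.707, 0.707, 0.0]
ft_force: [-0.2, 0.3, 0.1]
finger_gap: 0.0855
```

```bash
python3 -c "
from h import *
c,s=shot('wrist','wR');print(s['tcp_pos'],s['eef_rot'])
a=cv2.imread('pics/wS.png')[120:395,170:390];b=cv2.imread('pics/wR.png')[60:335,170:390]
cv2.imwrite('pics/both.png',cv2.resize(np.hstack([a,b]),None,fx=1.8,fy=1.8,interpolation=cv2.INTER_CUBIC))"
```

```text
[0.36896975 0.08301123 0.30779961] [1.53526274e-04 7.06992242e-01 7.07221208e-01 3.30659539e-04]
```

View pics/both.png

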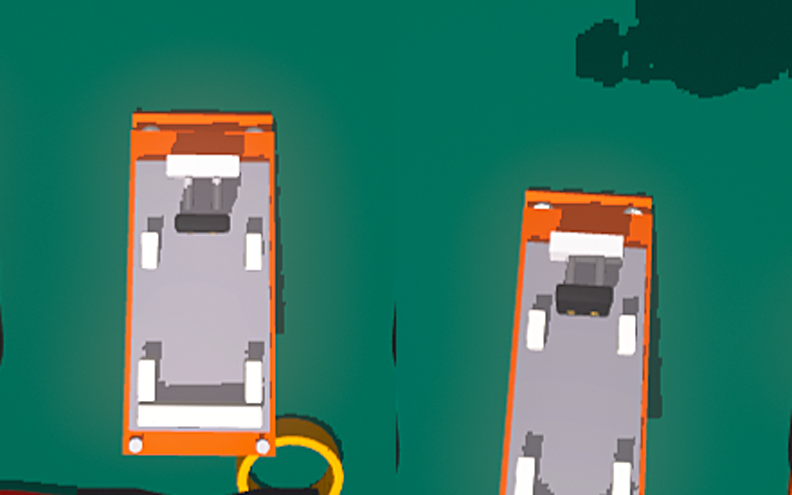

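The left crop shows the square nest with its jaw at (202,222) and stop at (200,415). The right crop shows the round nest with its jaw at (584,300), but the crop cut off its stop. I'll zoom in on both from the frames I already saved.

```bash
python3 -c "
from h import *
a=cv2.imread('pics/wS.png')[200:370,235:335];b=cv2.imread('pics/wR.png')[190:360,215:335]
cv2.imwrite('pics/z.png',cv2.resize(np.hstack([a,b]),None,fx=3.5,fy=3.5,interpolation=cv2.INTER_CUBIC))
for n in('wS','wR','w1'):
    p=cv2.imread(f'pics/{n}.png');h=cv2.cvtColor(p,cv2.COLOR_BGR2HSV)
    m=((h[...,2]>215)&(h[...,1]<25)).astype(np.uint8)
    for k in cv2.findContours(m,0,2)[0]:
        if cv2.contourArea(k)>60:
            q=cv2.approxPolyDP(k,2.2,True)[:,0];print(n,cv2.contourArea(k),q.tolist())
"
```

```text
wS 726.0 [[246, 353], [247, 356], [314, 357], [315, 348], [247, 345]]
wS 156.0 [[307, 321], [307, 343], [314, 343], [314, 321]]
wS 188.0 [[247, 320], [246, 342], [254, 342], [255, 320]]
wS 485.5 [[100, 296], [91, 297], [88, 320], [60, 343], [65, 349], [71, 339], [97, 324]]
wS 565.0 [[37, 292], [29, 320], [47, 347], [51, 348], [56, 341], [39, 318], [45, 293]]
wS 134.5 [[307, 250], [306, 269], [314, 269], [314, 250]]
wS 149.0 [[249, 249], [249, 268], [255, 269], [257, 250]]
wS 176.0 [[108, 213], [104, 233], [115, 235], [112, 233], [115, 214]]
wS 175.0 [[56, 210], [52, 230], [64, 232], [60, 230], [63, 211]]
wS 428.0 [[262, 210], [263, 217], [302, 217], [302, 208], [298, 206], [263, 206]]
wS 463.0 [[69, 174], [77, 182], [82, 177], [102, 180], [110, 179], [112, 169], [72, 166]]
wR 553.5 [[299, 317], [291, 317], [291, 341], [268, 363], [274, 371], [301, 344]]
wR 559.0 [[238, 314], [234, 342], [258, 370], [264, 363], [244, 339], [246, 315]]
wR 145.0 [[481, 269], [482, 288], [489, 288], [489, 271]]
wR 138.0 [[425, 268], [425, 285], [433, 287], [432, 269]]
wR 169.0 [[295, 235], [293, 256], [3
[... 159 characters left out ...]
 [256, 204], [263, 204], [266, 200], [295, 202], [295, 191]]
w1 626.0 [[330, 325], [331, 335], [394, 336], [390, 325]]
w1 176.0 [[330, 299], [330, 321], [338, 321], [338, 299]]
w1 346.0 [[186, 273], [178, 274], [172, 314], [186, 301]]
w1 186.5 [[130, 270], [122, 270], [116, 297], [129, 286]]
w1 151.5 [[388, 228], [388, 247], [396, 247], [396, 229]]
w1 159.0 [[330, 227], [329, 247], [337, 247], [337, 228]]
w1 179.5 [[189, 190], [186, 209], [190, 213], [196, 213], [197, 192]]
w1 181.0 [[137, 187], [133, 207], [144, 210], [141, 207], [144, 188]]
w1 434.0 [[343, 183], [343, 194], [383, 194], [380, 183]]
w1 473.0 [[150, 145], [149, 153], [154, 160], [159, 160], [161, 154], [191, 157], [192, 146]]
```

View pics/z.png

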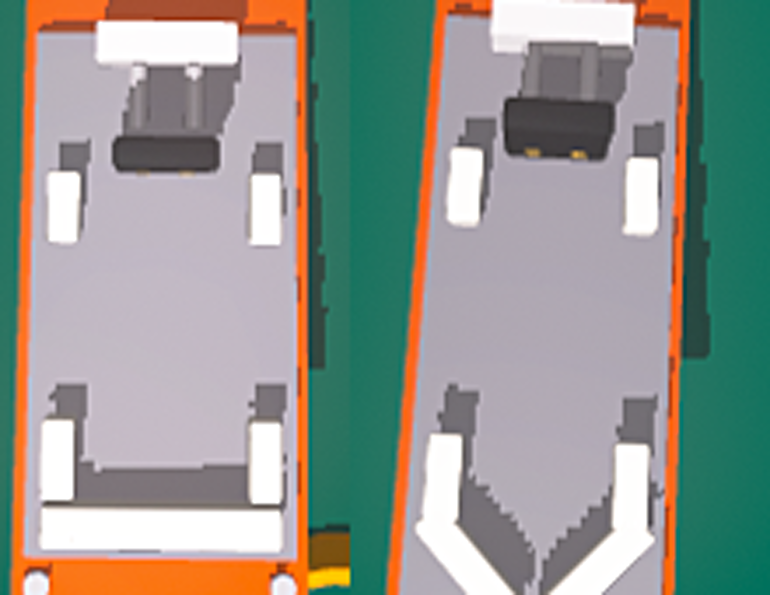

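Zoom: the square stop's inner top edge runs (246.4,344.6)–(315.3,345.7) in full-frame pixels, and its jaw front-top edge is near (282.4,248.6). The rails are evenly placed about the axis. In the round nest, the V's inner lines meet near column 266, and both the jaw's top and front faces are visible. Next I'll solve for the nest poses.

```bash
cat > nest.py <<'E'
from h import *
from scipy.optimize import least_squares
def frame(X,Y,yaw,z,slope):
    return R.from_euler('ZY',[yaw,-slope]).as_matrix(),np.array([X,Y,z])
def fit(c,s,z,slope,obs,x0):
    # obs: (u,v,wu,wv,(x,y,z) nest frame mm at d=0)
    def f(q):
        M,o=frame(q[0],q[1],q[2],z,slope);r=[]
        for u,v,wu,wv,P in obs:
            p=proj(c,o+M@(np.array(P)/1e3+[q[3],0,0]),s)[0];r+=[wu*(p[0]-u),wv*(p[1]-v)]
        return r
    return least_squares(f,x0,x_scale=[.1,.1,.1,.01])
E
python3 - <<'E'
from nest import *
g=lambda n:cv2.imread(f'pics/{n}.png').sum(2)//3
a=g('wR');b=g('wS')
print('R jaw',a[214:240,270].tolist(),a[214:240,278].tolist(),'S',b[234:254,279].tolist())
# V inner edges: per row, white extents
for r in range(338,364,3): 
    w=np.where(a[r,225:310]>225)[0]+225; print(r,[ (x[0],x[-1]) for x in np.split(w,np.where(np.diff(w)>1)[0]+1) if len(x)])
for n,rows in(('wS',(255,262,326,335)),('wR',(240,247,322,330))):
    for r in rows:
        w=np.where(g(n)[r,225:330]>225)[0]+225; print(n,r,[ (x[0],x[-1]) for x in np.split(w,np.where(np.diff(w)>1)[0]+1)])
for r in (226,222): w=np.where(a[r,250:300]<60)[0]+250;print(r,w[0],w[-1])
w=np.where(b[244,255:310]<60)[0]+255;print(w[0],w[-1]); print(b[340:350,262],b[340:350,300])
E
```

```text
R jaw [111, 111, 113, 100, 68, 62, 67, 67, 68, 69, 70, 71, 71, 67, 63, 64, 64, 64, 62, 58, 62, 134, 180, 172, 171, 172] [110, 110, 111, 114, 94, 56, 67, 68, 66, 67, 68, 70, 72, 69, 64, 64, 64, 63, 58, 96, 107, 108, 158, 174, 172, 171] S [119, 120, 120, 124, 111, 75, 69, 76, 77, 77, 79, 80, 83, 76, 57, 141, 201, 191, 190, 190]
338 [(np.int64(236), np.int64(244)), (np.int64(290), np.int64(299))]
341 [(np.int64(234), np.int64(245)), (np.int64(291), np.int64(299))]
344 [(np.int64(236), np.int64(248)), (np.int64(288), np.int64(301))]
347 [(np.int64(238), np.int64(250)), (np.int64(285), np.int64(298))]
350 [(np.int64(241), np.int64(253)), (np.int64(282), np.int64(295))]
353 [(np.int64(243), np.int64(255)), (np.int64(279), np.int64(292))]
356 [(np.int64(246), np.int64(258)), (np.int64(276), np.int64(289))]
359 [(np.int64(248), np.int64(260)), (np.int64(273), np.int64(286))]
362 [(np.int64(251), np.int64(263)), (np.int64(270), np.int64(283))]
wS 255 [(np.int64(249), np.int64(257)), (np.int64(307), np.int64(314))]
wS 262 [(np.int64(249), np.int64(256)), (np.int64(307), np.int64(314))]
wS 326 [(np.int64(247), np.int64(255)), (np.int64(307), np.int64(314))]
wS 335 [(np.int64(247), np.int64(255)), (np.int64(307), np.int64(314))]
wR 240 [(np.int64(244), np.int64(251)), (np.int64(294), np.int64(302))]
wR 247 [(np.int64(243), np.int64(251)), (np.int64(294), np.int64(302))]
wR 322 [(np.int64(237), np.int64(246)), (np.int64(291), np.int64(299))]
wR 330 [(np.int64(237), np.int64(245)), (np.int64(291), np.int64(299))]
226 259 289
222 259 289Traceback (most recent call last):
  File "<stdin>", line 12, in <module>
IndexError: index 0 is out of bounds for axis 0 with size 0
```

```bash
cat > nests_fit.py <<'E'
from nest import *
D=np.deg2rad
c,s=load('wS')
S=fit(c,s,.075,D(26),[(280.9,345.2,1,1,(55,0,14)),(282.4,247.5,1,1,(-47,0,43)),(281.5,258,1,0,(-35,0,14)),(280.5,330,1,0,(38,0,14))],[.52,.276,0,0])
c2,s2=load('wR')
Rr=fit(c2,s2,.092,D(34),[(266.2,365.3,1,1,(73.28,0,14)),(274,227,1,1,(-57,0,43)),(273,243,1,0,(-35,0,14)),(268,326,1,0,(38,0,14))],[.49,.07,0,0])
if __name__=='__main__':
    for n,q,z,a,P in(('S',S,.075,D(26),[[55,-34,14],[55,34,14],[-47,0,43]]),('R',Rr,.092,D(34),[[73.28,0,14],[-57,-16,43],[-57,16,43]])):
        print(n,q.x.round(4),'yaw',np.rad2deg(q.x[2]).round(2),q.fun.round(2))
        M,o=frame(*q.x[:3],z,a)
        W=o+(np.array(P)/1e3+[q.x[3],0,0])@M.T
        for i in('w1','top0','scene0'):
            d=dict(np.load(f'pics/{i}.npz'));print(i,proj(d,W,d).round(1).tolist())
    t=dict(np.load('pics/scene0.npz'))['pixels'][140:220,280:420]
    cv2.imwrite('pics/sc.png',cv2.resize(t[...,::-1],None,fx=5.6,fy=5.6,interpolation=cv2.INTER_CUBIC))
E
python3 nests_fit.py
```

```text
S [ 0.5286  0.2828 -0.0086  0.0096] yaw -0.49 [-0.31  0.   -0.19 -0.    0.21  0.    0.31 -0.  ]
w1 [[333.0, 323.8], [398.5, 324.2], [369.9, 223.4]]
top0 [[169.7, 185.6], [148.3, 184.9], [159.0, 218.4]]
scene0 [[379.7, 169.7], [394.6, 161.5], [365.4, 152.7]]
R [ 0.4883  0.0742 -0.0623  0.013 ] yaw -3.57 [-0.09  0.    0.28 -0.   -0.51  0.    0.3   0.  ]
w1 [[146.7, 321.3], [141.1, 176.9], [175.1, 179.0]]
top0 [[224.1, 194.9], [227.4, 235.6], [217.3, 234.7]]
scene0 [[333.4, 179.9], [306.7, 169.6], [314.5, 166.0]]
```

View pics/sc.png

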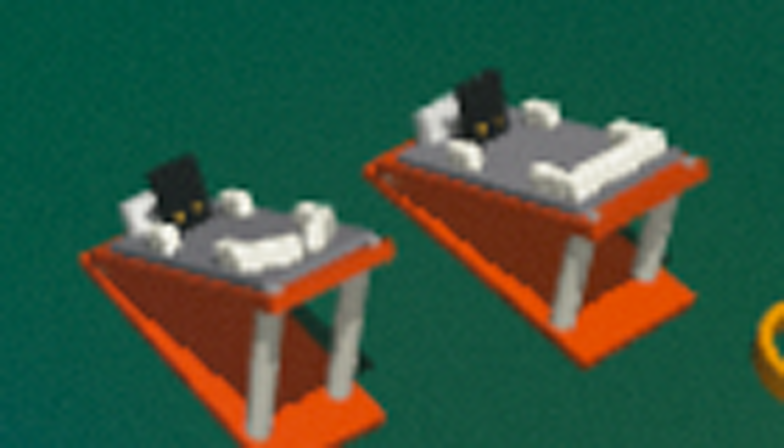

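The scene view agrees with the fits to about 1 px, which is 3–4 mm at that range. I'll check the heights with the wrist pair, then head for the tray.

```bash
python3 - <<'E'
from nests_fit import *
w,_=load('w1')
for n,q,z,a,pts in(('S',S,.075,D(26),[(-35,0,14,363,237),(38,0,14,None,0)]),('R',Rr,.092,D(34),[(-35,0,14,165,199)])):
    M,o=frame(*q.x[:3],z,a)
    for p in pts:
        P=o+M@(np.array(p[:3])/1e3+[q.x[3],0,0]); print(n,P.round(4),proj(w,P,w).round(1),p[3:])
print(w['tcp_pos'],w['eef_rot'])
E
```

```text
S [0.4996 0.283  0.0764] [[363.6 237. ]] (363, 237)
S [0.5652 0.2825 0.1084] [[365.4 307.1]] (None, 0)
R [0.4623 0.0758 0.0913] [[162.9 208.4]] (165, 199)
[0.41921743 0.19275611 0.3074066 ] [-3.37344218e-04  7.07116052e-01  7.07097412e-01 -1.58759094e-04]
```

Request:
{"api": "arm_command", "payload": {
  "plan": [
    [[0.2,-0.7,0],[0,0,0]],
    [[0.2,-0.9,0],[0,0,0]],
    [[0.2,-0.9,0],[0,0,0]],
    [[0.2,-0.9,-0.2],[0,0,0]],
    [[0.2,-0.9,-0.3],[0,0,0]],
    [[0,-0.9,-0.3],[0,0,0]],
    [[0,-0.9,-0.2],[0,0,0]],
    [[0,-0.8,0],[0,0,0]],
    [[0,0,0],[0,0,0]],
    [[0,0,0],[0,0,0]],
    [[0,0,0],[0,0,0]]
  ]
}}

```text
time_s: 3.8
tcp_pos: [0.4196, -0.2599, 0.2575]
eef_rot: [-0.0, 0.705, 0.709, 0.0]
ft_force: [-0.4, -0.3, 0.3]
finger_gap: 0.0856
```

```bash
python3 -c "
from h import *
c,s=shot('wrist','wT');print(s['tcp_pos'],s['eef_rot'],s['time_s'])"
```

```text
[ 0.41957908 -0.25992964  0.2575374 ] [-2.49662053e-04  7.05261381e-01  7.08947315e-01  1.64242024e-04] 3.8
```

View pics/wT.png

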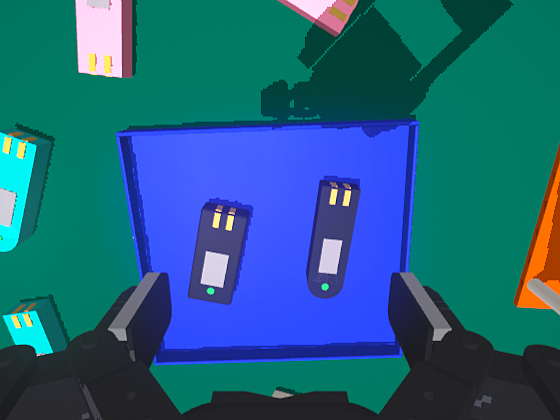

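Tray view: square body at (221,252) with lamp (211,291), round body at (335,237) with lamp (325,287). Both have their tails with the gold contacts toward the robot. This close view confirms they are the black bodies.

```bash
cat > bodies.py <<'E'
from h import *
def measure(n='wT'):
    c,s=load(n);p=c['pixels'];h=cv2.cvtColor(p,cv2.COLOR_RGB2HSV)
    roi=np.zeros(p.shape[:2],np.uint8);roi[165:310,175:385]=1
    blue=cv2.inRange(h,(105,150,60),(130,255,255))
    obj=((blue==0)&(roi>0)).astype(np.uint8);obj=cv2.morphologyEx(obj,cv2.MORPH_OPEN,np.ones((3,3)))
    green=((h[...,0]>45)&(h[...,0]<85)&(h[...,1]>150)&(h[...,2]>120)&(roi>0)).astype(np.uint8)
    label=((h[...,1]<45)&(h[...,2]>150)&(roi>0)).astype(np.uint8)
    for name,lo,hi,hl,hw in(('square',175,270,.055,.025),('round',270,385,.065,.02)):
        def cen(m):
            mm=np.zeros_like(m);mm[:,lo:hi]=m[:,lo:hi];k=max(cv2.findContours(mm,0,2)[0],key=cv2.contourArea);M=cv2.moments(k);return [M['m10']/M['m00'],M['m01']/M['m00']]
        L,B=onz(c,[cen(green),cen(label)],.03,s);ax=(L-B)[:2];ax/=np.linalg.norm(ax);pr=np.array([-ax[1],ax[0]])
        ks=np.zeros_like(obj);ks[:,lo:hi]=obj[:,lo:hi]
        k=max(cv2.findContours(ks,0,1)[0],key=cv2.contourArea)[:,0]
        P=onz(c,k,.03,s)[:,:2]
        t=(P-L[:2])@ax;u=(P-L[:2])@pr
        print(name,'lamp',L[:2].round(4),'yaw',np.rad2deg(np.arctan2(ax[1],ax[0])).round(2),'t',t.min().round(4),t.max().round(4),'u mid',[(u[(t<b)&(t>b-.012)].min().round(4),u[(t<b)&(t>b-.012)].max().round(4)) for b in(-.01,-.03,-.05,-.07)])
        o=L[:2]+ax*(t.max()-hl);print('  origin est',o.round(4))
measure()
E
python3 bodies.py
```

```text
square lamp [ 0.5636 -0.3364] yaw -12.21 t -0.1022 0.0132 u mid [(np.float64(-0.0239), np.float64(0.0243)), (np.float64(-0.0241), np.float64(0.0244)), (np.float64(-0.0241), np.float64(0.0241)), (np.float64(-0.0242), np.float64(0.0237))]
  origin est [ 0.5227 -0.3275]
round lamp [ 0.5573 -0.2089] yaw -6.22 t -0.1195 0.0144 u mid [(np.float64(-0.0201), np.float64(0.0188)), (np.float64(-0.0201), np.float64(0.0191)), (np.float64(-0.02), np.float64(0.0189)), (np.float64(-0.0201), np.float64(0.0189))]
  origin est [ 0.5069 -0.2034]
```

Request:
{"api": "arm_command", "payload": {
  "plan": [
    [[0.58,0.38,-0.5],[0,0,-0.36]],
    [[0.58,0.38,-0.5],[0,0,-0.36]],
    [[0.58,0.36,-0.5],[0,0,-0.36]],
    [[0,0,-0.9],[0,0,0]],
    [[0,0,-0.6],[0,0,0]],
    [[0,0,0],[0,0,0]],
    [[0,0,0],[0,0,0]]
  ]
}}

```text
time_s: 4.55
tcp_pos: [0.5064, -0.2046, 0.1085]
eef_rot: [0.0, 0.744, 0.668, 0.0]
ft_force: [0.2, -0.4, 1.0]
finger_gap: 0.0852
```

Request:
{"api": "arm_command", "payload": {
  "plan": [
    [[0,0.02,-0.7],[0,0,0]],
    [[0,0,-0.7],[0,0,0]],
    [[0,0,-0.4],[0,0,0]],
    [[0,0,-0.2],[0,0,0]],
    [[0,0,-0.08],[0,0,0]],
    [[0,0,0],[0,0,0]]
  ]
}}

```text
time_s: 5.15
tcp_pos: [0.5072, -0.205, 0.0053]
eef_rot: [0.001, 0.745, 0.667, 0.0]
ft_force: [-0.4, -0.5, 0.0]
finger_gap: 0.0854
```

Request:
{"api": "arm_command", "payload": {
  "plan": [
    [[0,0,0],[0,0,0]],
    [[0,0,0],[0,0,0]],
    [[0,0,0],[0,0,0]],
    [[0,0,0],[0,0,0]],
    [[0,0,0],[0,0,0]],
    [[0,0,0],[0,0,0]],
    [[0,0,0],[0,0,0]]
  ],
  "grip": 1,
  "newtons": 60
}}

```text
time_s: 5.85
tcp_pos: [0.5067, -0.2048, 0.0047]
eef_rot: [0.001, 0.745, 0.667, 0.0]
ft_force: [-0.8, -0.2, 5.9]
finger_gap: 0.0393
```

Request:
{"api": "arm_command", "payload": {
  "plan": [
    [[0,0,0.5],[0,0,0]],
    [[0,0,0.85],[0,0,0]],
    [[0,0,0.85],[0,0,0]],
    [[0,0,0.85],[0,0,0]],
    [[0,0,0.85],[0,0,0]],
    [[-0.08,0.7,0],[0,0,0.2]],
    [[-0.08,0.7,0],[0,0,0.24]],
    [[-0.08,0.7,0],[-0.04,-0.71,0]],
    [[-0.08,0.7,0],[-0.04,-0.71,0]],
    [[-0.08,0.7,0],[-0.04,-0.71,0]],
    [[-0.08,0.7,0],[-0.05,-0.71,0]],
    [[-0.06,0.7,0],[-0.05,-0.71,0]],
    [[-0.06,0.7,0],[-0.05,-0.71,0]],
    [[0,0,0],[-0.04,-0.7,0]],
    [[0,0,0],[-0.04,-0.7,0]],
    [[0,0,0],[0,0,0]],
    [[0,0,0],[0,0,0]]
  ]
}}

```text
time_s: 7.55
tcp_pos: [0.4756, 0.0756, 0.1982]
eef_rot: [0.212, 0.698, 0.654, 0.2]
ft_force: [-0.5, -0.1, -1.7]
finger_gap: 0.0391
```

```bash
cat > rel.py <<'E'
import sys
from nests_fit import *
from station import sense
def report(which,hand=0.0007):
    q,z,a=(Rr,.092,D(34)) if which=='R' else (S,.075,D(26))
    M,o=frame(*q.x[:3],z,a);home=o+M@[q.x[3],0,0]
    s=sense();T=Rq(s['eef_rot']).as_matrix()
    B=np.c_[T[:,1],T[:,0],-T[:,2]]  # body axes
    p=s['tcp_pos']-B[:,2]*hand
    print(which,'t',s['time_s'],'rel mm',((p-home)@M*1e3).round(2),'rotvec err deg (world, to correct)',np.rad2deg(R.from_matrix(M@B.T).as_rotvec()).round(2),
      'F nest',(s['ft_force']@M).round(1),'tau',s['wrist_torque'].round(2),'gap',round(s['finger_gap'],4))
    return M
if __name__=='__main__':
    M=report(sys.argv[1],float(sys.argv[2]) if len(sys.argv)>2 else .0007)
    print('nest axes in units/mm: x',(M[:,0]/50).round(4),'y',(M[:,1]/50).round(4),'z',(M[:,2]/50).round(4))
E
python3 rel.py R; python3 -c "
from h import *
c,s=shot('scene','sc1');c,s=shot('wrist','w4');print(s['joints'])"
```

```text
R t 7.55 rel mm [35.8   0.65 94.51] rotvec err deg (world, to correct) [-0.08 -0.09  0.08] F nest [-1.3 -0.2 -1.1] tau [-0.02  0.36 -0.02] gap 0.0391
nest axes in units/mm: x [ 0.0165 -0.001   0.0112] y [0.0012 0.02   0.    ] z [-0.0112  0.0007  0.0166]
[-0.08579238 -0.48655098  2.36417884  0.02107641  0.67138782 -1.60465352]
```

Request:
{"api": "arm_command", "payload": {
  "plan": [
    [[0.15,-0.01,-0.48],[0,0,0]],
    [[0.15,-0.02,-0.48],[0,0,0]],
    [[0.15,-0.01,-0.48],[0,0,0]],
    [[0,0,0],[0,0,0]],
    [[0,0,0],[0,0,0]],
    [[0,0,0],[0,0,0]]
  ]
}}

```text
time_s: 8.25
tcp_pos: [0.4995, 0.0735, 0.1285]
eef_rot: [0.214, 0.697, 0.654, 0.201]
ft_force: [0.3, -0.6, -0.8]
finger_gap: 0.0388
```

```bash
python3 rel.py R|head -1; python3 -c "
from h import *
c,s=shot('wrist','w5');a=c['pixels'][...,::-1]
c,s=shot('scene','sc2');b=cv2.resize(c['pixels'][130:230,270:350,::-1],None,fx=4.2,fy=4.2,interpolation=cv2.INTER_CUBIC)
cv2.imwrite('pics/v5.png',np.hstack([a[:,120:440],b]))"
```

```text
R t 8.25 rel mm [16.77 -0.   23.27] rotvec err deg (world, to correct) [-0.05  0.18  0.08] F nest [-0.2 -0.6 -0.8] tau [0.03 0.38 0.04] gap 0.0388
```

View pics/v5.png

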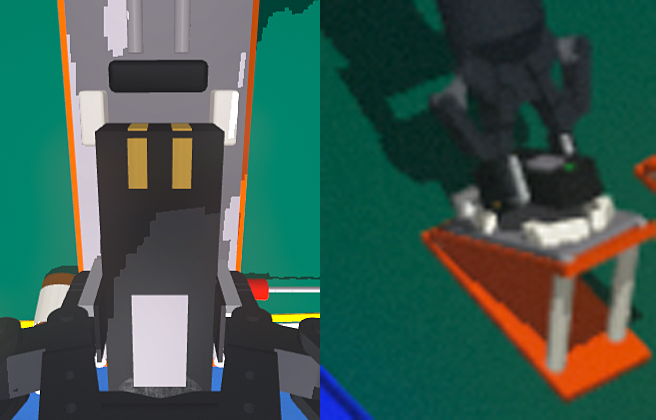

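The wrist view shows the tail top edge at about row 124 and the jaw front at about row 92. They line up sideways to about 0.3 mm (jaw centre column 278.5, tail centre 279.5). Next I'll compute the gap.

```bash
python3 - <<'E'
from h import *
c,s=load('w5');T=c['tool_from_camera']
def tool(uv,zt):
    uv=np.array(uv,float);d=T[:3,:3]@[(uv[0]-c['cx'])/c['fx'],-(uv[1]-c['cy'])/c['fy'],-1];o=T[:3,3]
    return ((o+d*(zt-o[2])/d[2])*1e3).round(2)
g=c['pixels'].sum(2)//3
print('col',g[84:136,279].tolist())
# body plane heights: underside at tool z=+.0007
for r in (123,126,130): print('tail top',r,tool((279,r),.0007-.026))
for h in(20,23.3,26):
  zt=.0007+h/1e3-.043
  print(h,'jaw front',tool((279,90),zt),tool((279,93),zt),'jaw L/R',tool((228.5,80),zt),tool((328.5,80),zt))
print('body tail L/R',tool((217,130),-.0253),tool((342,130),-.0253))
for r in(95,105): 
  w=np.where(g[r,190:370]>225)[0]+190;print(r,[(x[0],x[-1]) for x in np.split(w,np.where(np.diff(w)>1)[0]+1)])
print('rail L in/R in', tool((223,110),.0007+.0233-.014),tool((335,110),.0007+.0233-.014))
E
```

```text
col [42, 40, 40, 37, 36, 36, 33, 19, 96, 139, 131, 130, 130, 130, 131, 130, 130, 131, 131, 130, 130, 130, 130, 129, 130, 130, 131, 130, 130, 130, 130, 129, 128, 128, 130, 130, 131, 134, 117, 62, 32, 38, 39, 39, 40, 39, 39, 42, 48, 47, 48, 47]
tail top 123 [ -0.1  -65.66 -25.3 ]
tail top 126 [ -0.1  -64.76 -25.3 ]
tail top 130 [ -0.1  -63.55 -25.3 ]
20 jaw front [ -0.1  -75.25 -22.3 ] [ -0.1  -74.37 -22.3 ] jaw L/R [-15.37 -78.14 -22.3 ] [ 14.87 -78.14 -22.3 ]
23.3 jaw front [ -0.1  -75.19 -19.  ] [ -0.1  -74.28 -19.  ] jaw L/R [-15.79 -78.16 -19.  ] [ 15.27 -78.16 -19.  ]
26 jaw front [ -0.11 -75.14 -16.3 ] [ -0.11 -74.22 -16.3 ] jaw L/R [-16.14 -78.18 -16.3 ] [ 15.61 -78.18 -16.3 ]
body tail L/R [-19.11 -63.55 -25.3 ] [ 19.21 -63.56 -25.3 ]
95 [(np.int64(202), np.int64(219)), (np.int64(337), np.int64(350)), (np.int64(352), np.int64(358))]
105 [(np.int64(202), np.int64(202)), (np.int64(207), np.int64(211)), (np.int64(213), np.int64(219)), (np.int64(337), np.int64(346)), (np.int64(351), np.int64(357))]
rail L in/R in [-22.14 -67.12  10.  ] [ 21.86 -67.13  10.  ]
```

Request:
{"api": "arm_command", "payload": {
  "plan": [
    [[0.056,-0.004,-0.083],[0,-0.03,0]],
    [[-0.099,0.006,-0.067],[0,0,0]],
    [[-0.066,0.004,-0.045],[0,0,0]],
    [[-0.066,0.004,-0.045],[0,0,0]],
    [[-0.066,0.004,-0.045],[0,0,0]],
    [[-0.05,0.003,-0.034],[0,0,0]],
    [[0,0,0],[0,0,0]],
    [[0,0,0],[0,0,0]]
  ]
}}

```text
time_s: 9.15
tcp_pos: [0.486, 0.0744, 0.113]
eef_rot: [0.216, 0.697, 0.653, 0.204]
ft_force: [7.0, 1.3, -0.9]
finger_gap: 0.0389
```

```bash
python3 rel.py R|head -1; python3 -c "
from h import *
c,s=shot('wrist','w6')"
```

```text
R t 9.15 rel mm [-3.15  0.04 17.99] rotvec err deg (world, to correct) [-0.06  0.59  0.09] F nest [ 5.2  1.7 -4.6] tau [ 0.22 -0.67  0.11] gap 0.0389
```

Request:
{"api": "arm_command", "payload": {
  "plan": [
    [[-0.016,0.001,-0.011],[0,0.09,0]],
    [[0.045,-0.003,-0.066],[0,0,0]],
    [[0.045,-0.003,-0.066],[0,0,0]],
    [[0.045,-0.003,-0.066],[0,0,0]],
    [[0.034,-0.002,-0.05],[0,0,0]],
    [[0,0,0],[0,0,0]],
    [[0,0,0],[0,0,0]]
  ]
}}

```text
time_s: 9.9
tcp_pos: [0.4924, 0.0739, 0.0984]
eef_rot: [0.212, 0.698, 0.655, 0.199]
ft_force: [6.4, -0.3, 2.2]
finger_gap: 0.039
```

```bash
python3 rel.py R|head -1
```

```text
R t 9.9 rel mm [-6.05 -0.04  2.29] rotvec err deg (world, to correct) [-0.05 -0.21  0.08] F nest [ 6.5  0.1 -1.7] tau [-0.06 -0.83  0.12] gap 0.039
```

Request:
{"api": "arm_command", "payload": {
  "plan": [
    [[0.03,-0.001,-0.006],[0,0,0]],
    [[0.017,-0.001,-0.025],[0,0,0]],
    [[0.011,-0.001,-0.017],[0,0,0]],
    [[0,0,0],[0,0,0]],
    [[0,0,0],[0,0,0]]
  ]
}}

```text
time_s: 10.4
tcp_pos: [0.4949, 0.0738, 0.0958]
eef_rot: [0.211, 0.698, 0.655, 0.199]
ft_force: [5.0, 0.9, 4.5]
finger_gap: 0.0391
```

```bash
python3 rel.py R|head -1
```

```text
R t 10.4 rel mm [-5.32  0.07 -1.26] rotvec err deg (world, to correct) [-0.06 -0.26  0.07] F nest [6.6 1.2 0.9] tau [-0.04 -0.63  0.01] gap 0.0391
```

Request:
{"api": "arm_command", "payload": {
  "plan": [
    [[0.017,-0.001,-0.025],[0,0,0]],
    [[0.011,-0.001,-0.017],[0,0,0]],
    [[0,0,0],[0,0,0]],
    [[0,0,0],[0,0,0]]
  ]
}}

```text
time_s: 10.8
tcp_pos: [0.4958, 0.0738, 0.0943]
eef_rot: [0.211, 0.698, 0.655, 0.198]
ft_force: [-16.6, -2.9, 25.0]
finger_gap: 0.0391
```

```bash
python3 rel.py R|head -1;python3 -c "
from h import *
c,s=shot('wrist','w7')"
```

```text
R t 10.8 rel mm [-5.46  0.13 -3.05] rotvec err deg (world, to correct) [-0.05 -0.31  0.04] F nest [ 0.4 -3.9 29.9] tau [-0.39 -0.06 -0.25] gap 0.0391
```

Request:
{"api": "arm_command", "payload": {
  "plan": [
    [[-0.01,0,0.014],[0,0,0]],
    [[0.033,-0.002,0.022],[0,0,0]],
    [[0.033,-0.002,0.022],[0,0,0]],
    [[0.016,-0.001,0.011],[0,0,0]],
    [[0,0,0],[0,0,0]],
    [[0,0,0],[0,0,0]]
  ]
}}

```text
time_s: 11.45
tcp_pos: [0.496, 0.0739, 0.0943]
eef_rot: [0.208, 0.699, 0.656, 0.195]
ft_force: [-23.7, -3.0, 21.7]
finger_gap: 0.0392
```

```bash
python3 rel.py R|head -1
```

```text
R t 11.45 rel mm [-5.38  0.15 -3.14] rotvec err deg (world, to correct) [-0.08 -0.85  0.03] F nest [-7.4 -4.5 31.1] tau [-0.5   0.88 -0.34] gap 0.0392
```

Request:
{"api": "arm_command", "payload": {
  "plan": [
    [[-0.016,0.001,0.023],[0,0,0]],
    [[0,0,0],[0,0,0]],
    [[0,0,0],[0,0,0]]
  ]
}}

```text
time_s: 11.75
tcp_pos: [0.4976, 0.0736, 0.0968]
eef_rot: [0.21, 0.698, 0.655, 0.197]
ft_force: [0.0, -1.2, 1.7]
finger_gap: 0.0387
```

```bash
python3 rel.py R|head -1;python3 -c "
from h import *
c,s=shot('wrist','w8');a=c['pixels'][...,::-1][:,120:440]
b=dict(np.load('pics/w7.npz'))['pixels'][:,160:400,::-1]
c,s=shot('scene','sc3');e=cv2.resize(c['pixels'][140:240,280:336,::-1],None,fx=4.2,fy=4.2,interpolation=cv2.INTER_CUBIC)
cv2.imwrite('pics/v8.png',np.hstack([a,b,e]))"
```

```text
R t 11.75 rel mm [-2.59  0.01 -2.  ] rotvec err deg (world, to correct) [-0.09 -0.51  0.08] F nest [ 1.  -1.2  1.3] tau [-0.19  0.02 -0.21] gap 0.0387
```

View pics/v8.png

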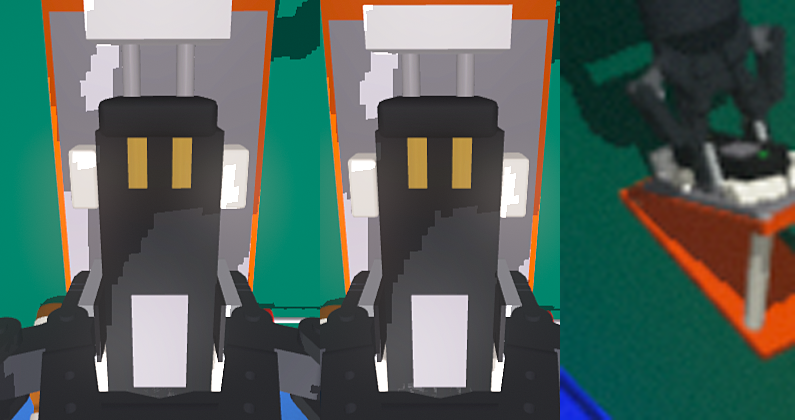

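v8: the body is between the rails, with the jaw pushed back and both contacts against it. Contact friction had been holding it while I pressed; it's now sliding up. I'll add a little more up-slope, open the fingers, and back off to press the top down.

Request:
{"api": "arm_command", "payload": {
  "plan": [
    [[0.03,-0.002,0.0],[0,-0.08,0]],
    [[0.01,-0.001,-0.01],[0,0,0]],
    [[0,0,0],[0,0,0]]
  ]
}}

```text
time_s: 12.15
tcp_pos: [0.4984, 0.0736, 0.096]
eef_rot: [0.211, 0.698, 0.655, 0.199]
ft_force: [-20.0, -5.0, 19.5]
finger_gap: 0.0388
```

```bash
python3 rel.py R|head -1
```

```text
R t 12.15 rel mm [-2.37  0.05 -3.12] rotvec err deg (world, to correct) [-0.08 -0.23  0.05] F nest [-5.4 -6.3 27.1] tau [-0.49  1.45 -0.54] gap 0.0388
```

Request:
{"api": "arm_command", "payload": {
  "plan": [
    [[0,0,0],[0,0,0]],
    [[0,0,0],[0,0,0]],
    [[0,0,0],[0,0,0]],
    [[0,0,0],[0,0,0]],
    [[0,0,0],[0,0,0]]
  ],
  "grip": -1
}}

```text
time_s: 12.65
tcp_pos: [0.5006, 0.0735, 0.0972]
eef_rot: [0.213, 0.697, 0.654, 0.201]
ft_force: [-0.0, -0.6, 1.2]
finger_gap: 0.0854
```

```bash
python3 rel.py R|head -1
```

```text
R t 12.65 rel mm [ 0.13  0.06 -3.29] rotvec err deg (world, to correct) [-0.07  0.12  0.07] F nest [ 0.7 -0.6  1. ] tau [-0.    0.23 -0.01] gap 0.0854
```

Request:
{"api": "arm_command", "payload": {
  "plan": [
    [[-0.2,0.012,0.3],[0,0,0]],
    [[-0.29,0.02,0.43],[0,0,0]],
    [[-0.29,0.018,0.43],[0,0,0]],
    [[0,0,0],[0,0,0]],
    [[0,0,0],[0,0,0]]
  ]
}}

```text
time_s: 13.15
tcp_pos: [0.462, 0.0759, 0.1557]
eef_rot: [0.214, 0.697, 0.654, 0.202]
ft_force: [0.2, -0.1, -0.4]
finger_gap: 0.0854
```

```bash
python3 rel.py R|head -1;python3 -c "
from h import *
c,s=shot('wrist','w9');a=c['pixels'][...,::-1]
c2,s2=shot('scene','sc4');e=cv2.resize(c2['pixels'][140:240,280:340,::-1],None,fx=4.2,fy=4.2,interpolation=cv2.INTER_CUBIC)
cv2.imwrite('pics/v9.png',np.hstack([a,e[:, :240]]))"
```

```text
R t 13.15 rel mm [ 0.76  0.1  66.86] rotvec err deg (world, to correct) [-0.06  0.23  0.07] F nest [ 0.  -0.1 -0.4] tau [0.03 0.26 0.02] gap 0.0854
```

View pics/v9.png

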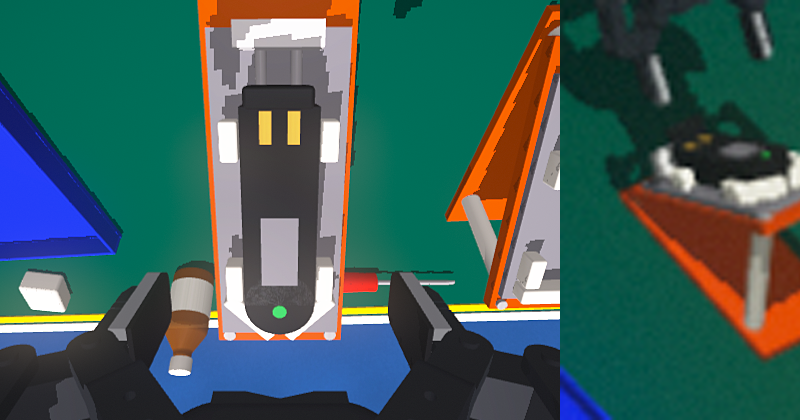

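v9: the nose sits in the V, the body is between the rails and the jaw is against the tail. Next, press down with shut fingers near the tail, then near the nose, to make sure it's seated.

Request:
{"api": "arm_command", "payload": {
  "plan": [
    [[-0.29,0.018,-0.196],[0,0,0]],
    [[-0.29,0.017,-0.196],[0,0,0]],
    [[0,0,0],[0,0,0]],
    [[0,0,0],[0,0,0]],
    [[0,0,0],[0,0,0]],
    [[0.22,-0.014,-0.332],[0,0,0]],
    [[0.22,-0.014,-0.332],[0,0,0]],
    [[0,0,0],[0,0,0]],
    [[0,0,0],[0,0,0]]
  ],
  "grip": 1
}}

```text
time_s: 14.15
tcp_pos: [0.4549, 0.0762, 0.1027]
eef_rot: [0.213, 0.697, 0.654, 0.201]
ft_force: [-0.2, 0.4, 0.2]
finger_gap: 0.0
```

```bash
python3 rel.py R 0|head -1
```

```text
R t 14.15 rel mm [-34.77  -0.04  27.56] rotvec err deg (world, to correct) [-0.07  0.09  0.07] F nest [-0.1  0.4  0.3] tau [0.07 0.28 0.01] gap 0.0
```

Request:
{"api": "arm_command", "payload": {
  "plan": [
    [[0.022,-0.001,-0.033],[0,0,0]],
    [[0.022,-0.001,-0.033],[0,0,0]],
    [[0.011,-0.001,-0.017],[0,0,0]],
    [[0,0,0],[0,0,0]],
    [[0,0,0],[0,0,0]]
  ]
}}

```text
time_s: 14.65
tcp_pos: [0.4578, 0.0761, 0.0992]
eef_rot: [0.214, 0.697, 0.654, 0.202]
ft_force: [-4.9, -0.8, 5.6]
finger_gap: 0.0002
```

```bash
python3 rel.py R 0|head -1
```

```text
R t 14.65 rel mm [-34.29   0.04  23.09] rotvec err deg (world, to correct) [-0.05  0.22  0.06] F nest [-0.9 -1.1  7.3] tau [ 0.01  0.36 -0.05] gap 0.0002
```

Request:
{"api": "arm_command", "payload": {
  "plan": [
    [[0.008,-0.001,-0.013],[0,0,0]],
    [[0,0,0],[0,0,0]],
    [[0,0,0],[0,0,0]]
  ]
}}

```text
time_s: 14.95
tcp_pos: [0.4579, 0.0762, 0.0991]
eef_rot: [0.214, 0.697, 0.654, 0.201]
ft_force: [-24.2, -1.9, 24.8]
finger_gap: 0.0001
```

```bash
python3 rel.py R 0|head -1
```

```text
R t 14.95 rel mm [-34.29   0.08  22.89] rotvec err deg (world, to correct) [-0.03  0.14  0.01] F nest [-6.1 -3.4 34. ] tau [-0.45  1.4  -0.39] gap 0.0001
```

Request:
{"api": "arm_command", "payload": {
  "plan": [
    [[-0.1,0.006,0.149],[0,0,0]],
    [[0.495,-0.03,0.336],[0,0,0]],
    [[0.495,-0.03,0.336],[0,0,0]],
    [[0,0,0],[0,0,0]],
    [[0.056,-0.004,-0.083],[0,0,0]],
    [[0.022,-0.001,-0.033],[0,0,0]],
    [[0.022,-0.001,-0.033],[0,0,0]],
    [[0,0,0],[0,0,0]],
    [[0,0,0],[0,0,0]]
  ]
}}

```text
time_s: 15.85
tcp_pos: [0.505, 0.0734, 0.1309]
eef_rot: [0.212, 0.697, 0.655, 0.199]
ft_force: [-32.7, -3.7, 29.8]
finger_gap: 0.0001
```

```bash
python3 rel.py R 0|head -1
```

```text
R t 15.85 rel mm [22.65  0.23 22.85] rotvec err deg (world, to correct) [-0.02 -0.17 -0.02] F nest [-10.2  -5.7  42.9] tau [-0.61  2.15 -0.55] gap 0.0001
```

Request:
{"api": "arm_command", "payload": {
  "plan": [
    [[-0.34,0.02,0.5],[0,0,0]],
    [[-0.34,0.02,0.5],[0,0,0]],
    [[0.1,-0.5,0.3],[0.044,0.708,0]],
    [[0.12,-0.85,0],[0.044,0.708,0]],
    [[0.12,-0.9,0],[0.044,0.708,0]],
    [[0.12,-0.9,0],[0.044,0.708,0]],
    [[0.12,-0.9,0],[0.044,0.708,0]],
    [[0.12,-0.9,0],[0.044,0.708,0]],
    [[0.12,-0.9,0],[0.044,0.708,0]],
    [[0.1,-0.9,-0.3],[0.044,0.708,0]],
    [[0.1,-0.9,-0.4],[0,0,-0.72]],
    [[0.1,-0.4,-0.5],[0,0,-0.72]],
    [[0,0,0],[0,0,0]],
    [[0,0,0],[0,0,0]],
    [[0,0,0],[0,0,0]]
  ],
  "grip": -1
}}

```text
time_s: 17.35
tcp_pos: [0.5294, -0.3265, 0.137]
eef_rot: [0.001, 0.778, 0.628, 0.001]
ft_force: [-0.0, 0.4, 0.6]
finger_gap: 0.0856
```

```bash
python3 -c "
from h import *
from station import sense
s=sense();T=Rq(s['eef_rot']).as_matrix();print(s['tcp_pos'],np.rad2deg(np.arctan2(T[1,1],T[0,1])),T[:,2].round(3))"
```

```text
[ 0.52939888 -0.32647165  0.13695398] -12.222476750269378 [ 0.002 -0.    -1.   ]
```

Request:
{"api": "arm_command", "payload": {
  "plan": [
    [[-0.134,-0.02,-0.8],[0,0,0]],
    [[0,0,-0.8],[0,0,0]],
    [[0,0,-0.6],[0,0,0]],
    [[0,0,-0.3],[0,0,0]],
    [[0,0,-0.15],[0,0,0]],
    [[0,0,0],[0,0,0]]
  ]
}}

```text
time_s: 17.95
tcp_pos: [0.5231, -0.3283, 0.0045]
eef_rot: [0.001, 0.779, 0.628, 0.001]
ft_force: [-0.2, -0.5, 0.2]
finger_gap: 0.0857
```

Request:
{"api": "arm_command", "payload": {
  "plan": [
    [[0,0,0],[0,0,0]],
    [[0,0,0],[0,0,0]],
    [[0,0,0],[0,0,0]],
    [[0,0,0],[0,0,0]],
    [[0,0,0],[0,0,0]],
    [[0,0,0],[0,0,0]]
  ],
  "grip": 1,
  "newtons": 60
}}

```text
time_s: 18.55
tcp_pos: [0.5238, -0.3294, 0.0058]
eef_rot: [0.002, 0.779, 0.627, 0.001]
ft_force: [0.1, 0.9, 6.4]
finger_gap: 0.0486
```

Request:
{"api": "arm_command", "payload": {
  "plan": [
    [[0,0,0.5],[0,0,0]],
    [[0,0,0.9],[0,0,0]],
    [[0,0,0.9],[0,0,0]],
    [[0,0,0.9],[0,0,0]],
    [[0,0.1,0.9],[0,0,0]],
    [[0,0.4,0.85],[0,0,0.65]],
    [[0,0.9,0],[0,0,0.65]],
    [[0,0.95,0],[0,0,0.65]],
    [[0,0.95,0],[0,0,0]],
    [[0,0.95,0],[0,0,0]],
    [[0,0.95,0],[0,0,0]],
    [[0,0.95,0],[0,0,0]],
    [[0,0.95,0],[-0.006,-0.62,0]],
    [[0,0.95,0],[-0.006,-0.62,0]],
    [[0,0.95,0],[-0.006,-0.62,0]],
    [[0,0.95,0],[-0.006,-0.62,0]],
    [[0,0.95,0],[-0.006,-0.62,0]],
    [[0,0.85,-0.2],[-0.006,-0.62,0]],
    [[0,0.5,-0.4],[-0.006,-0.61,0]],
    [[0,0,0],[0,0,0]]
  ]
}}

```text
time_s: 20.55
tcp_pos: [0.5184, 0.2861, 0.2163]
eef_rot: [0.158, 0.691, 0.688, 0.156]
ft_force: [-0.9, -0.9, -2.7]
finger_gap: 0.0491
```

```bash
sed -i 's/def report(which,hand=0.0007)/def report(which,hand=0.0007,hx=0.0)/; s/p=s\[.tcp_pos.\]-B\[:,2\]\*hand/p=s["tcp_pos"]-B[:,2]*hand-B[:,0]*hx/; s/M=report(.*/M=report(sys.argv[1],*map(float,sys.argv[2:]))/' rel.py; python3 rel.py S .0015 .0015
```

```text
S t 20.55 rel mm [ 41.68   3.18 129.99] rotvec err deg (world, to correct) [ 0.11 -0.36 -0.16] F nest [-2.  -0.9 -2. ] tau [-0.07  0.38  0.02] gap 0.0491
nest axes in units/mm: x [ 0.018  -0.0002  0.0088] y [0.0002 0.02   0.    ] z [-0.0088  0.0001  0.018 ]
```

Request:
{"api": "arm_command", "payload": {
  "plan": [
    [[0.096,-0.014,-0.43],[0,-0.06,-0.03]],
    [[0.096,-0.014,-0.43],[0,0,0]],
    [[0.096,-0.014,-0.43],[0,0,0]],
    [[0.096,-0.014,-0.43],[0,0,0]],
    [[0.096,-0.014,-0.43],[0,0,0]],
    [[0,0,0],[0,0,0]],
    [[0,0,0],[0,0,0]],
    [[0,0,0],[0,0,0]]
  ]
}}

```text
time_s: 21.35
tcp_pos: [0.5475, 0.2807, 0.1158]
eef_rot: [0.163, 0.693, 0.683, 0.162]
ft_force: [1.1, -0.0, -1.9]
finger_gap: 0.0489
```

```bash
python3 rel.py S .0015 .0015|head -1;python3 -c "
from h import *
c,s=shot('wrist','x5');a=c['pixels'][...,::-1][:,130:430]
cv2.imwrite('pics/vx5.png',cv2.resize(a,None,fx=1.4,fy=1.4))"
```

```text
S t 21.35 rel mm [23.88 -1.93 26.78] rotvec err deg (world, to correct) [-0.09  0.57  0.3 ] F nest [ 0.1 -0.  -2.2] tau [-0.02  0.34  0.06] gap 0.0489
```

View pics/vx5.png

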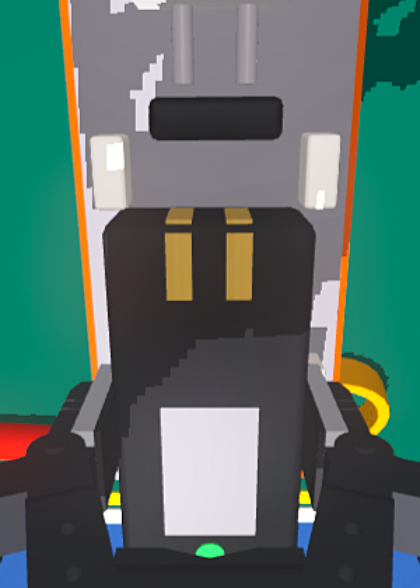

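Square-nest wrist view, in crop pixels: jaw front edge at row 139 with centre column 215.5, rails centred at 216, body tail centred at column 210. The body needs a small sideways shift.

```bash
python3 - <<'E'
from h import *
c,s=load('x5');T=c['tool_from_camera']
def tool(uv,zt):
    uv=np.array([uv[0]/1.4+130,uv[1]/1.4]);d=T[:3,:3]@[(uv[0]-c['cx'])/c['fx'],-(uv[1]-c['cy'])/c['fy'],-1];o=T[:3,3]
    return ((o+d*(zt-o[2])/d[2])*1e3).round(2)
g=c['pixels'].sum(2)//3; print(g[145:170,300].tolist(), g[145:170,262].tolist())
for r in(210,217,224,232): print('tail top edge',r,tool((210,r),.0015-.026))
for h in(24,27):
  zt=.0015+h/1e3-.043
  print('jaw',h,tool((149,120),zt),tool((282,120),zt),tool((215,135),zt),tool((215,139),zt))
  zr=.0015+h/1e3-.014
  print('rails in',tool((131,160),zr),tool((301,160),zr))
print('body',tool((105,250),-.0245),tool((315,250),-.0245))
E
```

```text
[129, 132, 110, 90, 106, 106, 106, 106, 106, 106, 103, 115, 133, 141, 124, 70, 39, 46, 47, 44, 45, 100, 137, 137, 135] [131, 132, 111, 92, 109, 107, 108, 107, 107, 106, 106, 113, 131, 143, 125, 71, 42, 49, 48, 46, 49, 96, 132, 137, 134]
tail top edge 210 [  0.17 -57.19 -24.5 ]
tail top edge 217 [  0.17 -55.6  -24.5 ]
tail top edge 224 [  0.17 -54.01 -24.5 ]
tail top edge 232 [  0.17 -52.17 -24.5 ]
jaw 24 [-13.6 -76.4 -17.5] [ 16.42 -76.4  -17.5 ] [  1.31 -73.14 -17.5 ] [  1.31 -72.26 -17.5 ]
rails in [-22.26 -65.3   11.5 ] [ 26.11 -65.31  11.5 ]
jaw 27 [-13.93 -76.38 -14.5 ] [ 16.82 -76.38 -14.5 ] [  1.34 -73.04 -14.5 ] [  1.34 -72.14 -14.5 ]
rails in [-22.7  -65.06  14.5 ] [ 26.62 -65.07  14.5 ]
body [-23.93 -47.96 -24.5 ] [ 24.28 -47.97 -24.5 ]
```

Request:
{"api": "arm_command", "payload": {
  "plan": [
    [[0.035,0.034,-0.072],[-0.01,0.09,0.05]],
    [[0.035,0,-0.072],[0,0,0]],
    [[-0.18,0.002,-0.088],[0,0,0]],
    [[-0.07,0.001,-0.035],[0,0,0]],
    [[0,0,0],[0,0,0]],
    [[0,0,0],[0,0,0]]
  ]
}}

```text
time_s: 22.0
tcp_pos: [0.5374, 0.2825, 0.1005]
eef_rot: [0.159, 0.692, 0.686, 0.158]
ft_force: [0.6, -0.4, -1.3]
finger_gap: 0.0491
```

```bash
python3 rel.py S .0015 -.001|head -1
```

```text
S t 22.0 rel mm [10.49 -0.23 17.54] rotvec err deg (world, to correct) [ 0.02 -0.11 -0.03] F nest [-0.  -0.4 -1.4] tau [-0.03  0.27 -0.02] gap 0.0491
```

Request:
{"api": "arm_command", "payload": {
  "plan": [
    [[-0.072,0.003,-0.035],[0,0,0]],
    [[-0.072,0.001,-0.035],[0,0,0]],
    [[-0.072,0.001,-0.035],[0,0,0]],
    [[-0.054,0,-0.026],[0,0,0]],
    [[0,0,0],[0,0,0]],
    [[0,0,0],[0,0,0]]
  ]
}}

```text
time_s: 22.6
tcp_pos: [0.5262, 0.2829, 0.0958]
eef_rot: [0.161, 0.691, 0.686, 0.16]
ft_force: [8.0, -1.8, -2.1]
finger_gap: 0.049
```

```bash
python3 rel.py S .0015 -.001|head -1
```

```text
S t 22.6 rel mm [-1.56  0.05 18.21] rotvec err deg (world, to correct) [-0.03  0.2  -0.05] F nest [ 6.3 -1.8 -5.5] tau [-0.35 -0.87 -0.15] gap 0.049
```

Request:
{"api": "arm_command", "payload": {
  "plan": [
    [[-0.054,0,-0.026],[0,0,0]],
    [[0.035,0,-0.072],[0,0,0]],
    [[0.035,0,-0.072],[0,0,0]],
    [[0.035,0,-0.072],[0,0,0]],
    [[0.03,0,-0.061],[0,0,0]],
    [[0,0,0],[0,0,0]],
    [[0,0,0],[0,0,0]]
  ]
}}

```text
time_s: 23.3
tcp_pos: [0.5304, 0.2835, 0.0808]
eef_rot: [0.16, 0.692, 0.686, 0.16]
ft_force: [6.6, 1.4, 1.8]
finger_gap: 0.0488
```

```bash
python3 rel.py S .0015 -.001|head -1
```

```text
S t 23.3 rel mm [-4.41  0.7   2.89] rotvec err deg (world, to correct) [-0.11  0.19 -0.04] F nest [ 6.7  1.5 -1.3] tau [ 0.11 -0.9  -0.06] gap 0.0488
```

Still free to move. Now I'll lower it in small steps until it touches.

Request:
{"api": "arm_command", "payload": {
  "plan": [
    [[0.018,-0.005,-0.036],[0,0.03,0]],
    [[0.009,0,-0.018],[0,0,0]],
    [[0,0,0],[0,0,0]],
    [[0,0,0],[0,0,0]]
  ]
}}

```text
time_s: 23.7
tcp_pos: [0.5316, 0.2832, 0.0781]
eef_rot: [0.159, 0.692, 0.686, 0.159]
ft_force: [5.7, 0.7, 4.7]
finger_gap: 0.0485
```

```bash
python3 rel.py S .0015 -.001|head -1
```

```text
S t 23.7 rel mm [-4.49  0.45 -0.05] rotvec err deg (world, to correct) [-0.09 -0.   -0.04] F nest [7.2 0.7 1.7] tau [ 0.07 -0.74 -0.02] gap 0.0485
```

Request:
{"api": "arm_command", "payload": {
  "plan": [
    [[0.009,0,-0.018],[0,0,0]],
    [[0.009,0,-0.018],[0,0,0]],
    [[0,0,0],[0,0,0]],
    [[0,0,0],[0,0,0]]
  ]
}}

```text
time_s: 24.1
tcp_pos: [0.5324, 0.2831, 0.0762]
eef_rot: [0.159, 0.692, 0.686, 0.159]
ft_force: [4.7, 0.6, 5.5]
finger_gap: 0.0486
```

```bash
python3 rel.py S .0015 -.001|head -1
```

```text
S t 24.1 rel mm [-4.62  0.39 -2.1 ] rotvec err deg (world, to correct) [-0.08 -0.02 -0.04] F nest [6.7 0.7 2.9] tau [ 0.07 -0.8  -0.05] gap 0.0486
```

Request:
{"api": "arm_command", "payload": {
  "plan": [
    [[0.009,0,-0.018],[0,0,0]],
    [[0.004,0,-0.009],[0,0,0]],
    [[0,0,0],[0,0,0]],
    [[0,0,0],[0,0,0]]
  ]
}}

```text
time_s: 24.5
tcp_pos: [0.5328, 0.2832, 0.0753]
eef_rot: [0.159, 0.692, 0.686, 0.159]
ft_force: [-1.0, -0.4, 11.1]
finger_gap: 0.049
```

```bash
python3 rel.py S .0015 -.001|head -1
```

```text
S t 24.5 rel mm [-4.67  0.43 -3.07] rotvec err deg (world, to correct) [-0.06 -0.04 -0.04] F nest [ 3.9 -0.4 10.5] tau [-0.28 -0.65 -0.28] gap 0.049
```

Contact. I'll ease off the press and let it move up-slope.

Request:
{"api": "arm_command", "payload": {
  "plan": [
    [[-0.004,-0.004,0.009],[0,0,0]],
    [[0.036,0,0.018],[0,0,0]],
    [[0.036,0,0.018],[0,0,0]],
    [[0,0,0],[0,0,0]],
    [[0,0,0],[0,0,0]]
  ]
}}

```text
time_s: 25.0
tcp_pos: [0.5351, 0.2831, 0.0765]
eef_rot: [0.158, 0.692, 0.686, 0.158]
ft_force: [-1.5, 1.4, 7.9]
finger_gap: 0.0487
```

```bash
python3 rel.py S .0015 -.001|head -1
```

```text
S t 25.0 rel mm [-2.06  0.35 -3.07] rotvec err deg (world, to correct) [-0.07 -0.16 -0.02] F nest [2.1 1.4 7.8] tau [ 0.16 -0.45 -0.07] gap 0.0487
```

Request:
{"api": "arm_command", "payload": {
  "plan": [
    [[0,0,0],[0,0,0]],
    [[0,0,0],[0,0,0]],
    [[0,0,0],[0,0,0]],
    [[0,0,0],[0,0,0]],
    [[0,0,0],[0,0,0]]
  ],
  "grip": -1
}}

```text
time_s: 25.5
tcp_pos: [0.5341, 0.282, 0.0747]
eef_rot: [0.158, 0.692, 0.687, 0.156]
ft_force: [0.2, 0.3, 0.4]
finger_gap: 0.0849
```

```bash
python3 rel.py S .0015 -.001|head -1
```

```text
S t 25.5 rel mm [-3.75 -0.71 -4.17] rotvec err deg (world, to correct) [ 0.04 -0.34 -0.01] F nest [0.4 0.3 0.3] tau [ 0.02  0.23 -0.01] gap 0.0849
```

Request:
{"api": "arm_command", "payload": {
  "plan": [
    [[-0.2,0.002,0.41],[0,0,0]],
    [[-0.21,0.002,0.43],[0,0,0]],
    [[-0.21,0.02,0.42],[0,-0.05,0]],
    [[0,0,0],[0,0,0]],
    [[0,0,0],[0,0,0]]
  ]
}}

```text
time_s: 26.0
tcp_pos: [0.5035, 0.2834, 0.1382]
eef_rot: [0.16, 0.692, 0.686, 0.159]
ft_force: [-0.5, -0.4, -0.1]
finger_gap: 0.0856
```

```bash
python3 rel.py S 0 |head -1;python3 -c "
from h import *
shot('wrist','x9');shot('scene','xs9')"
```

```text
S t 26.0 rel mm [-4.38  0.44 67.78] rotvec err deg (world, to correct) [ 0.01  0.03 -0.02] F nest [-0.5 -0.4  0.1] tau [0.1 0.2 0. ] gap 0.0856
```

Request:
{"api": "arm_command", "payload": {
  "plan": [
    [[-0.24,0.002,-0.119],[0,0,0]],
    [[-0.24,0.002,-0.119],[0,0,0]],
    [[0,0,0],[0,0,0]],
    [[0,0,0],[0,0,0]],
    [[0,0,0],[0,0,0]],
    [[0.16,-0.002,-0.33],[0,0,0]],
    [[0.14,-0.002,-0.3],[0,0,0]],
    [[0,0,0],[0,0,0]],
    [[0,0,0],[0,0,0]]
  ],
  "grip": 1
}}

```text
time_s: 27.0
tcp_pos: [0.4947, 0.2834, 0.0951]
eef_rot: [0.16, 0.692, 0.686, 0.158]
ft_force: [-0.3, -0.1, -0.2]
finger_gap: 0.0001
```

```bash
python3 rel.py S 0 |head -1
```

```text
S t 27.0 rel mm [-31.24   0.33  32.89] rotvec err deg (world, to correct) [0.02 0.01 0.  ] F nest [-0.4 -0.1 -0.1] tau [-0.02  0.23  0.04] gap 0.0001
```

Request:
{"api": "arm_command", "payload": {
  "plan": [
    [[0.035,0,-0.072],[0,0,0]],
    [[0.035,0,-0.072],[0,0,0]],
    [[0.013,0,-0.027],[0,0,0]],
    [[0,0,0],[0,0,0]],
    [[0,0,0],[0,0,0]]
  ]
}}

```text
time_s: 27.5
tcp_pos: [0.4986, 0.2834, 0.0864]
eef_rot: [0.16, 0.692, 0.686, 0.158]
ft_force: [-0.4, 0.6, 0.7]
finger_gap: -0.0001
```

```bash
python3 rel.py S 0 |head -1
```

```text
S t 27.5 rel mm [-31.49   0.4   23.35] rotvec err deg (world, to correct) [ 0.02  0.02 -0.01] F nest [-0.   0.6  0.8] tau [-0.05  0.2   0.02] gap -0.0001
```

Request:
{"api": "arm_command", "payload": {
  "plan": [
    [[0.011,0,-0.022],[0,0,0]],
    [[0,0,0],[0,0,0]],
    [[0,0,0],[0,0,0]]
  ]
}}

```text
time_s: 27.8
tcp_pos: [0.4991, 0.2836, 0.0858]
eef_rot: [0.16, 0.692, 0.686, 0.158]
ft_force: [-6.0, -0.4, 6.3]
finger_gap: -0.0002
```

```bash
python3 rel.py S 0 |head -1
```

```text
S t 27.8 rel mm [-31.33   0.52  22.64] rotvec err deg (world, to correct) [ 0.03  0.02 -0.02] F nest [-2.6 -0.5  8.3] tau [-0.14  0.51 -0.04] gap -0.0002
```

Request:
{"api": "arm_command", "payload": {
  "plan": [
    [[0.004,0,-0.009],[0,0,0]],
    [[0,0,0],[0,0,0]],
    [[0,0,0],[0,0,0]]
  ]
}}

```text
time_s: 28.1
tcp_pos: [0.4991, 0.2836, 0.0858]
eef_rot: [0.16, 0.692, 0.686, 0.158]
ft_force: [-10.3, -2.3, 12.4]
finger_gap: 0.0001
```

```bash
python3 rel.py S 0 |head -1
```

```text
S t 28.1 rel mm [-31.35   0.53  22.6 ] rotvec err deg (world, to correct) [ 0.05 -0.   -0.01] F nest [-3.8 -2.4 15.7] tau [-0.41  0.9  -0.17] gap 0.0001
```

Request:
{"api": "arm_command", "payload": {
  "plan": [
    [[-0.07,0,0.144],[0,0,0]],
    [[0.47,-0.005,0.23],[0,0,0]],
    [[0.47,-0.005,0.23],[0,0,0]],
    [[0,0,0],[0,0,0]],
    [[0.035,0,-0.072],[0,0,0]],
    [[0.018,0,-0.036],[0,0,0]],
    [[0.004,0,-0.01],[0,0,0]],
    [[0,0,0],[0,0,0]],
    [[0,0,0],[0,0,0]]
  ]
}}

```text
time_s: 29.0
tcp_pos: [0.5442, 0.2827, 0.1079]
eef_rot: [0.159, 0.692, 0.686, 0.157]
ft_force: [-5.6, -2.3, 2.5]
finger_gap: -0.0002
```

```bash
python3 rel.py S 0 |head -1
```

```text
S t 29.0 rel mm [ 1.887e+01 -1.000e-02  2.270e+01] rotvec err deg (world, to correct) [ 0.09 -0.16 -0.02] F nest [-3.9 -2.4  4.7] tau [-0.25  0.86 -0.05] gap -0.0002
```

Request:
{"api": "arm_command", "payload": {
  "plan": [
    [[0.005,0,-0.01],[0,0,0]],
    [[0,0,0],[0,0,0]],
    [[-0.2,0.002,0.41],[0,0,0]],
    [[-0.25,0.002,0.5],[0,0,0]],
    [[-0.6,-0.2,0.5],[0,0,0]],
    [[-0.5,-0.4,0.5],[0,0,0]],
    [[-0.3,-0.5,0.3],[0,0,0]],
    [[0,0,0],[0,0,0]],
    [[0,0,0],[0,0,0]]
  ],
  "grip": 1
}}

```text
time_s: 29.9
tcp_pos: [0.4536, 0.2281, 0.2194]
eef_rot: [0.16, 0.692, 0.686, 0.159]
ft_force: [0.2, 0.6, -0.7]
finger_gap: -0.0001
```

```bash
python3 -c "
from h import *
c,s=shot('wrist','yS');print(s['tcp_pos'],s['joints'].round(2))
d=dict(np.load('pics/x9.npz'))['pixels'][60:400,160:400,::-1]
c2,s2=shot('scene','ys');e=cv2.resize(c2['pixels'][140:220,285:415,::-1],None,fx=4,fy=4,interpolation=cv2.INTER_CUBIC)
a=c['pixels'][...,::-1]
o=np.zeros((600,800,3),np.uint8);o[:340,:240]=d;o[:320,250:770]=e;o[325:600,240:800]=a[60:335]
cv2.imwrite('pics/fin.png',o)"
```

```text
[0.45359656 0.22807167 0.21938105] [ 0.31 -0.32  2.18 -0.18  0.86 -1.16]
```

View pics/fin.png

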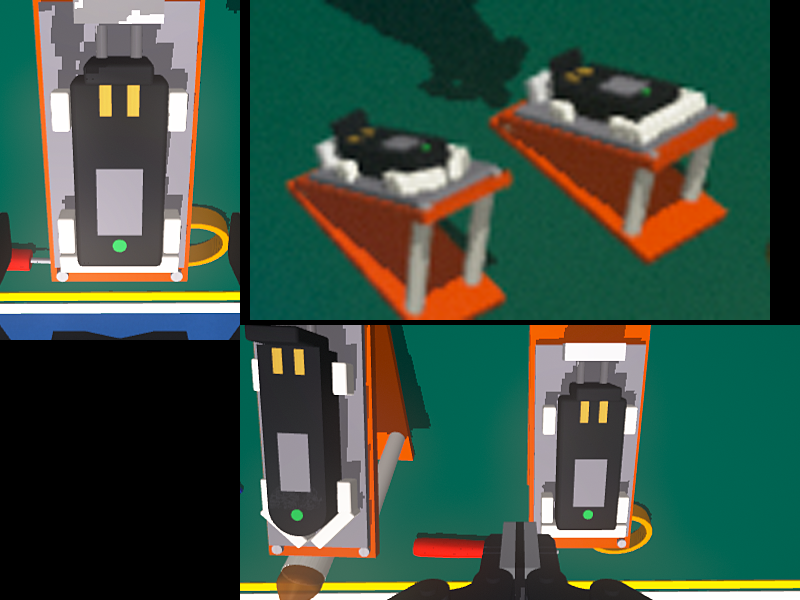

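Both bodies look home, square and flat, and the bystanders haven't moved. Handing in.

```bash
python3 -c "
from station import ticket,sense
s=sense();print(s['time_s'],s['ft_force']);print(ticket.close_job())"
```

```text
30.0 [ 0.9334754   0.627225   -0.52583913]
the job is handed in; nothing more can be done
None
```

Both black bodies are in their own nests and I handed the job in at 30.0 s of the 72 s. The robot was clear of everything, with under 1.3 N at the wrist.

**How it went:** I pushed each body tail-first against its spring jaw, lowered it onto the grey insert, let it slide up to the stop and opened the fingers. Then I pressed the top near the tail and near the nose with shut fingers.

**Checks that passed:**
- **Flatness:** the top face measured the same height at both ends, 22.89 and 22.85 mm for the round body and 22.60 and 22.70 mm for the square one.
- **Fit:** the last pictures show both noses at their stops, tails with the gold contacts against the jaws, bodies between the rails and top faces outward. The tape ring and the screwdriver look undisturbed. The bottle and adapter are hardly visible in those pictures, but the arm did not work near them.

**What disagreed or was not checked:**
- **Nest height:** both inserts turned out about 3 mm lower than my camera estimate, so I found the seat by contact force.
- **Force:** one press on the round body's nose reached about 43 N along the nest normal. It was through the fingertips, not the arm or the gripper's body, but it is above the 40 N figure. The wrist force stayed well under 120 N.
- **Jaw travel:** I did not measure it at the end. That the bodies are clamped rests on the pictures and the spring forces felt on the way in.

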